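# Find the wobbly page holder

## Task

Three weighted page holders wait in the wooden nest and one has a worn pivot. Working from your left to your right, rock each holder's finger to the left and then to the right, each time gently until it stops, to feel its play. Then lift the one that is loose by its brass post, its finger left swung over at the right-hand stop so that the wear shows, and set it down gently, upright, with its whole foot flat in the red reject tray, and let go. Leave the two sound holders in their pockets and everything else where it is.

Things in the scene. Friction and masses are not known exactly. Their poses are not given: they have to be found in the camera images.
- holder_a: page holder (three look alike, one is loose): dark steel foot 84 mm along its x, 60 mm along its y, 30 mm high, 0.5 to 0.9 kg in all; a fixed upright brass grip post, 24 mm across, stands on its centre, top 88 mm above the underside; a swivelling aluminium finger sits round the post and points along the foot's +x. Origin: centre of the foot's underside
- holder_a_grip (a point): the point on the axis of that holder's brass post, 68 mm above the foot's underside, at which to grip and lift it (the post is free from 49 to 88 mm above the underside); z up along the post, x towards the finger side of the foot
- finger_a (a joint): angle of that finger on its foot, rad, about the upright post; 0 = straight along the foot's +x, positive = to the robot's left. Starts within 0.01 of 0, loose or sound. A sound finger meets a hard stop at 0.03 either way, the loose one at 0.22. Slight friction (about 0.35 N at the push point) keeps it where it is left
- finger_a_push (a point): point at which to rock that finger: 85 mm from the post's axis, mid-bar, 46 mm above the table. x along the bar, away from the post. Bar 12 mm wide, 14 mm high; 28 mm clear of the nest's edge; a blue block 22 mm wide begins 19 mm further out. A push of 2 to 4 N shows the stop; the foot may shift 1.5 mm and turn 0.04 rad in its pocket
- holder_b: page holder (three look alike, one is loose): dark steel foot 84 mm along its x, 60 mm along its y, 30 mm high, 0.5 to 0.9 kg in all; a fixed upright brass grip post, 24 mm across, stands on its centre, top 88 mm above the underside; a swivelling aluminium finger sits round the post and points along the foot's +x. Origin: centre of the foot's underside
- holder_b_grip (a point): the point on the axis of that holder's brass post, 68 mm above the foot's underside, at which to grip and lift it (the post is free from 49 to 88 mm above the underside); z up along the post, x towards the finger side of the foot
- finger_b (a joint): angle of that finger on its foot, rad, about the upright post; 0 = straight along the foot's +x, positive = to the robot's left. Starts within 0.01 of 0, loose or sound. A sound finger meets a hard stop at 0.03 either way, the loose one at 0.22. Slight friction (about 0.35 N at the push point) keeps it where it is left
- finger_b_push (a point): point at which to rock that finger: 85 mm from the post's axis, mid-bar, 46 mm above the table. x along the bar, away from the post. Bar 12 mm wide, 14 mm high; 28 mm clear of the nest's edge; a blue block 22 mm wide begins 19 mm further out. A push of 2 to 4 N shows the stop; the foot may shift 1.5 mm and turn 0.04 rad in its pocket
- holder_c: page holder (three look alike, one is loose): dark steel foot 84 mm along its x, 60 mm along its y, 30 mm high, 0.5 to 0.9 kg in all; a fixed upright brass grip post, 24 mm across, stands on its centre, top 88 mm above the underside; a swivelling aluminium finger sits round the post and points along the foot's +x. Origin: centre of the foot's underside
- holder_c_grip (a point): the point on the axis of that holder's brass post, 68 mm above the foot's underside, at which to grip and lift it (the post is free from 49 to 88 mm above the underside); z up along the post, x towards the finger side of the foot
- finger_c (a joint): angle of that finger on its foot, rad, about the upright post; 0 = straight along the foot's +x, positive = to the robot's left. Starts within 0.01 of 0, loose or sound. A sound finger meets a hard stop at 0.03 either way, the loose one at 0.22. Slight friction (about 0.35 N at the push point) keeps it where it is left
- finger_c_push (a point): point at which to rock that finger: 85 mm from the post's axis, mid-bar, 46 mm above the table. x along the bar, away from the post. Bar 12 mm wide, 14 mm high; 28 mm clear of the nest's edge; a blue block 22 mm wide begins 19 mm further out. A push of 2 to 4 N shows the stop; the foot may shift 1.5 mm and turn 0.04 rad in its pocket
- pocket_left (a point): centre of the floor of the left pocket of the nest, 6 mm above the table; x in the direction in which the fingers point, y towards the left pocket (robot's left)
- pocket_mid (a point): centre of the floor of the middle pocket of the nest, 6 mm above the table; x in the direction in which the fingers point, y towards the left pocket (robot's left). Also the middle of the nest: a fixed wooden board 111 mm along x, 331 mm along y, pockets 120 mm apart, each 87 x 63 mm, rim 16 mm above the table; a holder stands in each, finger pointing along +x, away from the robot; turned up to 0.3 rad
- pocket_right (a point): centre of the floor of the right pocket of the nest, 6 mm above the table; x in the direction in which the fingers point, y towards the left pocket (robot's left)
- reject_tray: red open reject tray, fixed, 170 mm along x, 130 mm along y, walls 5 mm thick and 20 mm high, inner floor 5 mm above the table, empty; may be at the robot's left or right. Origin: centre of the underside
- spares_tray: blue tray of the same size, on the other side, with two spare parts in it; not to be used. Origin: centre of the underside
- felt_foot: bystander: black turned felt foot, 36 mm across, 28 mm high, loose in the blue spares tray
- brass_post: bystander: loose brass cylinder, 24 mm across, 34 mm high, standing in the blue spares tray
- brush: bystander: brush, 190 mm long, lying on the table
- paste_jar: bystander: closed glass jar, 60 mm across, 75 mm high
- book_weight: bystander: blue cloth-covered weight, 120 x 55 x 30 mm
- loupe: bystander: black loupe, 48 mm across, 46 mm high
- spatula: bystander: spatula, 190 mm long, lying on the table

How it is judged:
On the way, in this order (a step that is already met when the one before it is completed fails the run):
1. the finger of the holder in the left pocket is swung to the left, to its stop (((horizontal distance between holder_a_grip and pocket_left below 0.03 m and value of joint finger_a above 0.016 rad) or (horizontal distance between holder_b_grip and pocket_left below 0.03 m and value of joint finger_b above 0.016 rad) or (horizontal distance between holder_c_grip and pocket_left below 0.03 m and value of joint finger_c above 0.016 rad))), for 0.05 s.
2. the finger of the holder in the left pocket is swung to the right, to its stop (((horizontal distance between holder_a_grip and pocket_left below 0.03 m and value of joint finger_a below -0.016 rad) or (horizontal distance between holder_b_grip and pocket_left below 0.03 m and value of joint finger_b below -0.016 rad) or (horizontal distance between holder_c_grip and pocket_left below 0.03 m and value of joint finger_c below -0.016 rad))), for 0.05 s.
3. the finger of the holder in the middle pocket is swung to the left, to its stop (((horizontal distance between holder_a_grip and pocket_mid below 0.03 m and value of joint finger_a above 0.016 rad) or (horizontal distance between holder_b_grip and pocket_mid below 0.03 m and value of joint finger_b above 0.016 rad) or (horizontal distance between holder_c_grip and pocket_mid below 0.03 m and value of joint finger_c above 0.016 rad))), for 0.05 s.
4. the finger of the holder in the middle pocket is swung to the right, to its stop (((horizontal distance between holder_a_grip and pocket_mid below 0.03 m and value of joint finger_a below -0.016 rad) or (horizontal distance between holder_b_grip and pocket_mid below 0.03 m and value of joint finger_b below -0.016 rad) or (horizontal distance between holder_c_grip and pocket_mid below 0.03 m and value of joint finger_c below -0.016 rad))), for 0.05 s.
5. the finger of the holder in the right pocket is swung to the left, to its stop (((horizontal distance between holder_a_grip and pocket_right below 0.03 m and value of joint finger_a above 0.016 rad) or (horizontal distance between holder_b_grip and pocket_right below 0.03 m and value of joint finger_b above 0.016 rad) or (horizontal distance between holder_c_grip and pocket_right below 0.03 m and value of joint finger_c above 0.016 rad))), for 0.05 s.
6. the finger of the holder in the right pocket is swung to the right, to its stop (((horizontal distance between holder_a_grip and pocket_right below 0.03 m and value of joint finger_a below -0.016 rad) or (horizontal distance between holder_b_grip and pocket_right below 0.03 m and value of joint finger_b below -0.016 rad) or (horizontal distance between holder_c_grip and pocket_right below 0.03 m and value of joint finger_c below -0.016 rad))), for 0.05 s.
At the end, for the whole second after the job is handed in: One holder, its finger over 0.1 rad to a side (only the loose one can), stands still, upright within 0.08 rad, foot flat on the red tray's floor, within 55 mm (tray x) and 45 mm (tray y) of its middle; the other two stand upright in their pockets, within 20 mm of where they started (((x of holder_a_grip in the frame of reject_tray between -0.055 and 0.055 m and y of holder_a_grip in the frame of reject_tray between -0.045 and 0.045 m and z of holder_a_grip in the frame of reject_tray below 0.081 m and angle between each of holder_a_grip, holder_b_grip, holder_c_grip's own z axis and vertical below 0.08 rad and linear speed of holder_a below 0.02 m/s and (value of joint finger_a above 0.1 rad or value of joint finger_a below -0.1 rad) and distance of each of holder_b_grip, holder_c_grip from where it was at the start of the episode below 0.02 m) or (x of holder_b_grip in the frame of reject_tray between -0.055 and 0.055 m and y of holder_b_grip in the frame of reject_tray between -0.045 and 0.045 m and z of holder_b_grip in the frame of reject_tray below 0.081 m and angle between each of holder_b_grip, holder_a_grip, holder_c_grip's own z axis and vertical below 0.08 rad and linear speed of holder_b below 0.02 m/s and (value of joint finger_b above 0.1 rad or value of joint finger_b below -0.1 rad) and distance of each of holder_a_grip, holder_c_grip from where it was at the start of the episode below 0.02 m) or (x of holder_c_grip in the frame of reject_tray between -0.055 and 0.055 m and y of holder_c_grip in the frame of reject_tray between -0.045 and 0.045 m and z of holder_c_grip in the frame of reject_tray below 0.081 m and angle between each of holder_c_grip, holder_a_grip, holder_b_grip's own z axis and vertical below 0.08 rad and linear speed of holder_c below 0.02 m/s and (value of joint finger_c above 0.1 rad or value of joint finger_c below -0.1 rad) and distance of each of holder_a_grip, holder_b_grip from where it was at the start of the episode below 0.02 m))); the robot touches nothing.
It fails at once if a holder is taken out of its place (moved over 25 mm) while its finger stands within 0.06 rad of straight: a sound one, or the loose one with its finger put back ((distance of holder_a_grip from where it was at the start of the episode above 0.025 m and not (value of joint finger_a above 0.06 rad or value of joint finger_a below -0.06 rad)) or (distance of holder_b_grip from where it was at the start of the episode above 0.025 m and not (value of joint finger_b above 0.06 rad or value of joint finger_b below -0.06 rad)) or (distance of holder_c_grip from where it was at the start of the episode above 0.025 m and not (value of joint finger_c above 0.06 rad or value of joint finger_c below -0.06 rad))).
It fails at once if a holder is dropped (falls ungripped faster than 0.6 m/s, about 20 mm of fall) ((linear speed of holder_a above 0.6 m/s and contact force between the fingers and holder_a below 0.1 N) or (linear speed of holder_b above 0.6 m/s and contact force between the fingers and holder_b below 0.1 N) or (linear speed of holder_c above 0.6 m/s and contact force between the fingers and holder_c below 0.1 N)).
It fails at once if another thing on the table is moved by over 40 mm (distance of any of felt_foot, brass_post, brush, paste_jar, book_weight, loupe, spatula from where it was at the start of the episode above 0.04 m).
It also fails if it takes over 67 s, if anything falls off the work surface, if the arm or the gripper's body presses on something with over 40 N, if the wrist force passes 120 N, or if a joint passes its speed limit or range.

## Robot

A 6-joint arm with a two-finger parallel gripper is mounted at the origin on the work surface. World frame = base frame: x ahead of the robot, y to its left, z up, the work surface at z = 0. Lengths are in m, angles in rad, forces in N, time in s.
With the tool pointing down it reaches from about 0.225 to 0.875 m from the base axis. Payload 3.4 kg.
Tool frame: the origin (TCP) lies midway between the tips of the shut fingers; the grasp point (between the pads) lies 19 mm behind it; z points along the fingers, y is the line along which they close (so a half turn about z gives the same grasp; the last joint's range is limited). The gripper opens to 85 mm and grips with 20 to 120 N. Pads are 22 mm wide; open, the fingers measure 114 mm over their backs; the gripper's body (76 mm by 85 mm) begins 54 mm behind the grasp point. The pads swing forward as they close: fully open they stand 13 mm farther back than shut.
Start: joints at [1.168, 0.276, 1.505, -0, 1.361, -0.121], TCP at [0.16, 0.552, 0.231] pointing down, gripper open.
Joint ranges: [-2.89, 2.89], [-0.75, 2.08], [0.22, 2.7], [-1.18, 4.32], [0.11, 2.71], [-2.7, 2.7]. Speed limits (rad/s): [2.57, 2.57, 3.14, 3.14, 3.14, 3.14].

## Interface

Orientations are given as a unit quaternion [x, y, z, w].
In Python, from rig import sensors, viewer, close_job gives the robot as it stands.
- The arm moves only by the shell command python3 -m creep 'ROWS' [OPENING] [FORCE]. ROWS is JSON, a list of rows, each an object with "dp": the shift along the tool's x, y, z each as a share of 0.05 m, from -1 to 1, a list of three; "rot": the turn, a rotation vector about the tool's x, y, z each as a share of 0.15 rad, from -1 to 1, a list of three. In form: [{"dp": [tx, ty, tz], "rot": [ax, ay, az]}, ...]. A call has 1 to 12 rows; each row shifts and turns the commanded pose from where the row before left it, along the tool's axes as they then stand; what a row does not reach is not made up. A row lasts 1/10 s, in which the tool goes at most 50 mm and 8.59 degrees, less where a joint would pass 70% of its speed; a pose out of reach is approached as far as the arm can. A call with a number of a shift or a turn outside -1 to 1 is refused whole. A call with a gripper value outside its range is refused whole. OPENING is the closure, from 0 (fully open) to 1 (shut), set as the call begins (- or left out, the last holds). The fingers move at their own pace and stop on an object; FORCE is the grip in N (left out, the last holds). Time passes only in rows, so rows that do not move let the fingers close. It gives the time, the measured TCP pose, the force, the opening and the grip force at its end, in the units of the state.
- sensors.get_state(): the state, without advancing time (a new reading comes with each control period).
- viewer.snapshot(name): name is "scene" or "top" or "wrist"; returns the picture (384x512x3 uint8, red, green, blue); there is no depth.
- viewer.calibration(name): a dict with "K" (3x3 intrinsics, pixels), "rvec" (rotation vector, rad) and "tvec" (3), from world to camera coordinates, as OpenCV has them. Camera axes: x right, y down, z forward; pixel columns grow to the right and rows downward; lengths in m; the calibration is good to about 2 mm. A picture is of the moment at which its call begins: read the wrist's pose just before it. calibration takes no time and is no camera call; for the wrist camera it gives the pose at the moment of the call.
- close_job(): hands the job in; it is judged then, once.
The state is a dict: "time": time; "q": joint angles; "dq": joint speeds; "joint_efforts": joint torques, N m; "eef_pos": TCP position; "eef_rot": TCP orientation; "wrist_force": force on the tool from outside, world axes, zero at the start; "moment": the same for the moment, N m; "opening": finger opening in m; "grasp_force": force on a finger pad.
Only numpy, scipy, OpenCV 4.12 (cv2) and the standard library are available. Lean on these libraries where they do the work, as an engineer would, in place of code of your own. Each camera call takes 0.05 s, during which the arm holds its last target. There are 200 camera calls.

## Working session

There is one attempt and no reset: what is moved stays moved. The work goes in short steps, Python scripts to look and compute and a shell command to move; the robot and the scene stay as the last step left them, time stands still between calls to the robot, and variables do not carry over. Pictures are saved under pics/ and viewed, at most 10 in all, crops included, and the job is handed in when it is done.

```bash
ls; mkdir -p pics
python3 - <<'E'
from rig import sensors, viewer
import cv2,numpy as np
s=sensors.get_state(); print({k:np.round(v,4).tolist() for k,v in s.items()})
for n in ("top","scene"):
    im=viewer.snapshot(n); cv2.imwrite(f"pics/{n}0.png",cv2.resize(im[:,:,::-1],(800,600),interpolation=cv2.INTER_CUBIC)); cv2.imwrite(f"raw_{n}.png",im[:,:,::-1])
    c=viewer.calibration(n); print(n,{k:np.round(v,4).tolist() for k,v in c.items()})
E
```

```text
pics
{'time': 0.0, 'q': [1.168, 0.2766, 1.5062, 0.0, 1.3607, -0.121], 'dq': [0.0001, -0.0, 0.0016, 0.0016, -0.0002, 0.0007], 'joint_efforts': [0.0009, -41.676, -24.5808, 0.0001, 0.0108, -0.0], 'eef_pos': [0.1597, 0.5518, 0.2304], 'eef_rot': [0.1405, 0.9901, -0.0009, -0.0002], 'wrist_force': [0.309, -0.0097, 0.2068], 'moment': [-0.0333, 0.0207, -0.0198], 'grasp_force': 0.0, 'opening': 0.0851}
top {'K': [[359.1665, 0.0, 252.6532], [0.0, 359.1665, 189.107], [0.0, 0.0, 1.0]], 'rvec': [2.116, -2.1462, 0.2037], 'tvec': [0.0203, 0.5727, 1.251]}
scene {'K': [[469.4238, 0.0, 253.9724], [0.0, 469.4238, 184.5504], [0.0, 0.0, 1.0]], 'rvec': [2.103, 0.8637, -0.4306], 'tvec': [-0.4191, -0.172, 2.2048]}
```

View pics/top0.png

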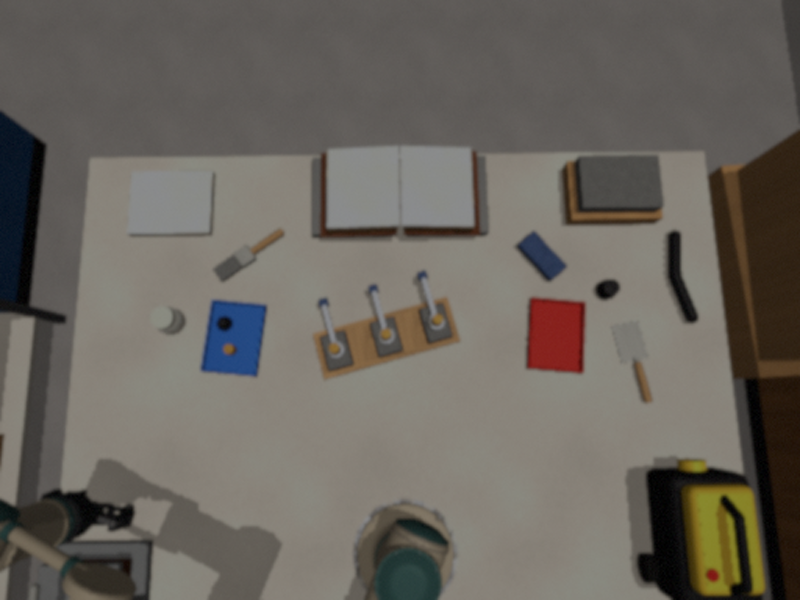

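The picture shows the nest at about (386,338) and turned slightly. The three posts are at (335,349), (386,337) and (437,321), with the blue blocks at their finger ends. The red tray is on the right at (556,335), and the blue tray is on the left.

```bash
cat > geo.py <<'E'
import cv2,numpy as np
from rig import viewer,sensors
def unproj(c,px,z):
    px=np.asarray(px,float).reshape(-1,2); R,_=cv2.Rodrigues(np.asarray(c["rvec"],float)); t=np.asarray(c["tvec"],float).ravel()
    d=np.c_[(px-[c["K"][0][2],c["K"][1][2]])/[c["K"][0][0],c["K"][1][1]],np.ones(len(px))]@R
    o=-R.T@t
    return o+d*((z-o[2])/d[:,2])[:,None]
def blobs(m,amin):
    n,l,st,ce=cv2.connectedComponentsWithStats(m.astype(np.uint8))
    return [(ce[i],st[i,4],np.argwhere(l==i)[:,::-1]) for i in range(1,n) if st[i,4]>=amin]
E
python3 - <<'E'
from geo import *
im=cv2.imread("raw_top.png"); c=viewer.calibration("top"); h=cv2.cvtColor(im,cv2.COLOR_BGR2HSV); H,S,V=[h[...,i].astype(int) for i in range(3)]
roi=np.zeros(H.shape,bool); roi[165:250,190:305]=1
wood=roi&(H>5)&(H<25)&(S>90)
big=max(blobs(wood,50),key=lambda b:b[1]); hull=cv2.convexHull(big[2].astype(np.int32)).reshape(-1,2)
w=unproj(c,hull,0.016)[:,:2]; r=cv2.minAreaRect((w*1000).astype(np.float32)); print("nest",r)
print("wood H,S",np.median(H[wood]),np.median(S[wood]))
for b in blobs(roi&(H>10)&(H<30)&(S>130)&(V>150),3): print("bright",b[0],b[1],unproj(c,b[0],0.094)[0])
for b in blobs(roi&(H>100)&(H<130)&(S>80),4): print("blue",b[0],b[1],unproj(c,b[0],0.05)[0])
red=(((H<8)|(H>172))&(S>150)); red[:,:330]=0;red[:,385:]=0;red[:180]=0;red[245:]=0
b=max(blobs(red,50),key=lambda b:b[1]);w=unproj(c,cv2.convexHull(b[2].astype(np.int32)).reshape(-1,2),0.015)[:,:2]; print("red",cv2.minAreaRect((w*1000).astype(np.float32)))
cv2.imwrite("pics/nest0.png",cv2.resize(im[165:250,190:305],None,fx=6.9,fy=6.9,interpolation=cv2.INTER_CUBIC))
E
```

```text
nest ((481.2711181640625, 34.8046875), (106.96610260009766, 326.4660949707031), 15.06509017944336)
wood H,S 16.0 120.0
blue [269.5 175.5] 6 [ 0.62310775 -0.05025171  0.05      ]
blue [238.25 183.75] 4 [0.5938479  0.06430373 0.05      ]
blue [206.5  192.75] 8 [0.56214352 0.17951427 0.05      ]
red ((481.5304260253906, -367.122314453125), (127.17232513427734, 162.64898681640625), 83.9992446899414)
```

View pics/nest0.png

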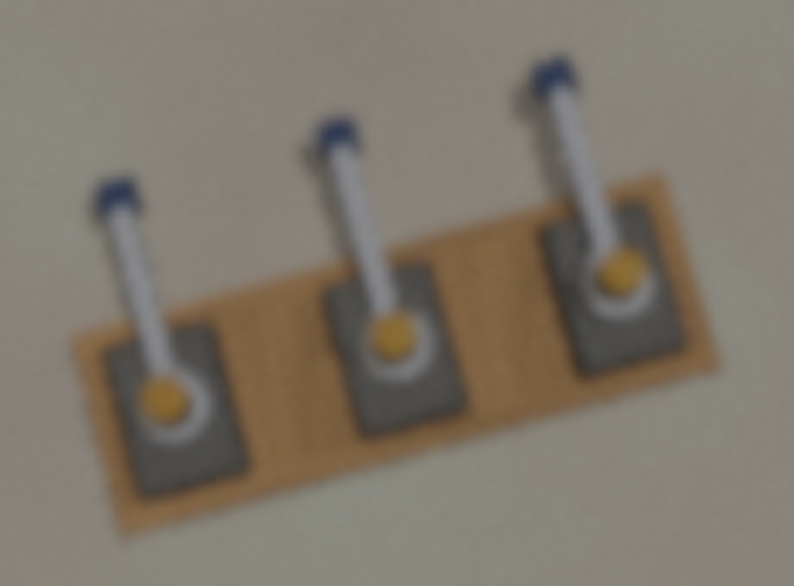

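The crop shows posts at (165,400), (394,338) and (622,272) and blue blocks at (118,197), (338,135) and (553,76), all pointing about 15° to the left. The nest fit is 327 x 107 mm, centred at (0.481, 0.035) with yaw 0.263. The red tray is at (0.482, -0.367). Both sizes match the given ones to within about 8 mm, so I'm moving above the left finger's push point.

```bash
python3 -m creep '[{"dp":[-0.84,-0.47,0],"rot":[0,0,0]},{"dp":[-0.84,-0.47,0],"rot":[0,0,0]},{"dp":[-0.84,-0.47,0],"rot":[0,0,0]},{"dp":[-0.84,-0.47,0],"rot":[0,0,0]},{"dp":[-0.84,-0.47,0],"rot":[0,0,0]},{"dp":[-0.84,-0.47,0],"rot":[0,0,0]},{"dp":[-0.84,-0.47,0],"rot":[0,0,0]},{"dp":[-0.84,-0.47,0],"rot":[0,0,0]},{"dp":[-0.84,-0.47,0],"rot":[0,0,0]},{"dp":[-0.84,-0.47,0],"rot":[0,0,0]},{"dp":[-0.84,-0.47,0],"rot":[0,0,0]}]' 0.6 20
python3 -m creep '[{"dp":[0,0,0.3],"rot":[0,0,-0.91]},{"dp":[0,0,0.3],"rot":[0,0,-0.91]},{"dp":[0,0,0.3],"rot":[0,0,-0.91]},{"dp":[0,0,0.3],"rot":[0,0,-0.91]},{"dp":[0,0,0],"rot":[0,0,0]},{"dp":[0,0,0],"rot":[0,0,0]}]'
python3 - <<'E'
from geo import *
c=viewer.calibration("top"); print(unproj(c,np.array([[165,400],[394,338],[622,272]])/6.9+[190,165],0.094))
s=sensors.get_state(); c=viewer.calibration("wrist"); im=viewer.snapshot("wrist"); print({k:np.round(v,4).tolist() for k,v in s.items()})
cv2.imwrite("raw_w1.png",im[:,:,::-1]); cv2.imwrite("pics/w1.png",cv2.resize(im[:,:,::-1],(800,600)))
np.savez("w1.npz",**{k:np.asarray(v) for k,v in c.items()})
E
```

```text
time: 1.2
eef_pos: [0.5327, 0.1739, 0.231]
eef_rot: [0.141, 0.99, 0.0, -0.0]
wrist_force: [0.9, 1.3, 0.3]
opening: 0.0343
grasp_force: 0.0
time: 1.8
eef_pos: [0.5317, 0.1756, 0.1711]
eef_rot: [-0.13, 0.991, 0.0, -0.0]
wrist_force: [-0.7, 0.1, 0.3]
opening: 0.0343
grasp_force: 0.0
[[ 0.44846047  0.14789882  0.094     ]
 [ 0.47793822  0.0331888   0.094     ]
 [ 0.50977324 -0.08229879  0.094     ]]
{'time': 1.8, 'q': [0.1946, 0.294, 1.634, 0.0001, 1.2144, -1.6376], 'dq': [0.0011, -0.0123, -0.0232, 0.0002, -0.0009, -0.0065], 'joint_efforts': [-0.0601, -40.3402, -22.3558, -0.0044, 0.0493, -0.0318], 'eef_pos': [0.5317, 0.1756, 0.1711], 'eef_rot': [-0.1303, 0.9915, 0.0, -0.0004], 'wrist_force': [-0.6642, 0.1249, 0.2652], 'moment': [-0.0119, 0.007, -0.0034], 'grasp_force': 0.0, 'opening': 0.0343}
```

View pics/w1.png

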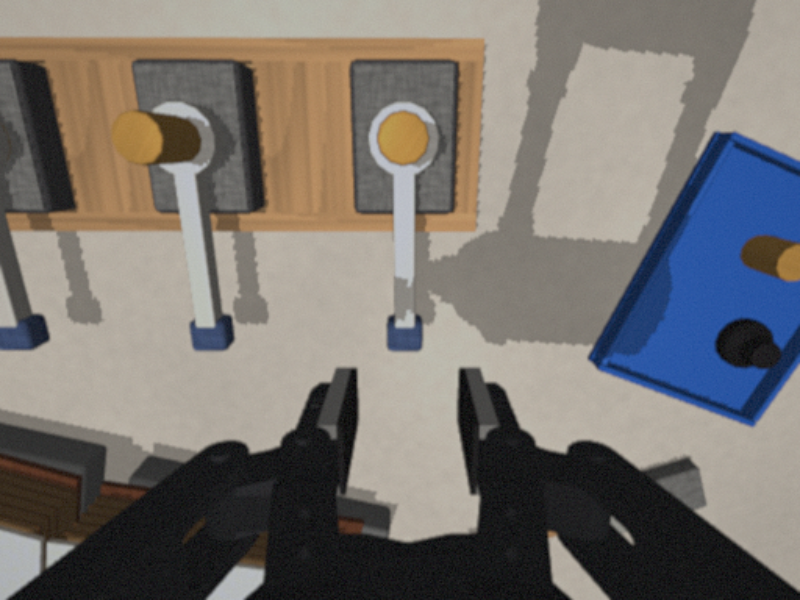

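The wrist view shows the left post at (404,138), its bar along x≈404, and its blue block at (405,318). The second post is at (137,137) with its block at (211,322). The third block is at the left edge.

Run:
```python
from geo import *
c=np.load("w1.npz"); 
def w(px,z): return np.round(unproj(c,[[px[0]*.64,px[1]*.64]],z)[0],4)
print("posts",w((404,138),.094),w((139,137),.094))
print("bar edges mid, top z .053", w((404,230),.053), w((195,230),.053), "inner of block", w((404,317),.053), w((210,318),.053), w((20,318),.053))
print("nest right-left edge",w((484,38),.016),w((477,230),.016),w((0,38),.016))
# expected pixel of TCP
```

```text
posts [0.4504 0.1536 0.094 ] [0.4805 0.0394 0.094 ]
bar edges mid, top z .053 [0.4969 0.1656 0.053 ] [0.5273 0.0522 0.053 ] inner of block [0.5473 0.179  0.053 ] [0.5779 0.0673 0.053 ] [ 0.6072 -0.0424  0.053 ]
nest right-left edge [0.3853 0.1828 0.016 ] [0.4909 0.2122 0.016 ] [ 0.4565 -0.0833  0.016 ]
```

```bash
python3 -m creep '[{"dp":[0,0,0.47],"rot":[0,0,0]},{"dp":[0,0,0.47],"rot":[0,0,0]},{"dp":[0,0,0.47],"rot":[0,0,0]},{"dp":[0,0,0.47],"rot":[0,0,0]},{"dp":[0,0,0.47],"rot":[0,0,0]},{"dp":[0,0,0.47],"rot":[0,0,0]},{"dp":[0,0,0],"rot":[0,0,0]},{"dp":[0,0.08,0],"rot":[0,0,0]},{"dp":[0,0.08,0],"rot":[0,0,0]},{"dp":[0,0,0],"rot":[0,0,0]},{"dp":[0,0,0],"rot":[0,0,0]}]'
python3 -m creep '[{"dp":[0,0.04,0],"rot":[0,0,0]},{"dp":[0,0.04,0],"rot":[0,0,0]},{"dp":[0,0,0],"rot":[0,0,0]}]'
```

```text
time: 2.95
eef_pos: [0.5304, 0.1837, 0.0315]
eef_rot: [-0.132, 0.991, 0.0, 0.001]
wrist_force: [-0.2, 0.2, 0.4]
opening: 0.0343
grasp_force: 0.0
time: 3.25
eef_pos: [0.5287, 0.1874, 0.0305]
eef_rot: [-0.132, 0.991, 0.0, 0.0]
wrist_force: [0.4, 0.4, 0.2]
opening: 0.0342
grasp_force: 0.0
```

```bash
for i in 1; do python3 -m creep '[{"dp":[0,0.03,0],"rot":[0,0,0]},{"dp":[0,0,0],"rot":[0,0,0]}]' | egrep 'pos|force|ope'; done; python3 -m creep '[{"dp":[0,0.03,0],"rot":[0,0,0]},{"dp":[0,0,0],"rot":[0,0,0]}]' | egrep 'pos|force|ope'
```

```text
eef_pos: [0.5282, 0.1887, 0.0303]
wrist_force: [0.8, -0.4, -0.2]
opening: 0.0344
grasp_force: 0.0
eef_pos: [0.5278, 0.1902, 0.0302]
wrist_force: [-0.2, -0.6, -0.6]
opening: 0.0339
grasp_force: 0.0
```

```bash
python3 -m creep '[{"dp":[0,0.03,0],"rot":[0,0,0]},{"dp":[0,0,0],"rot":[0,0,0]}]' | egrep 'pos|force|ope';  python3 -m creep '[{"dp":[0,0.03,0],"rot":[0,0,0]},{"dp":[0,0,0],"rot":[0,0,0]}]' | egrep 'pos|force|ope'
```

```text
eef_pos: [0.5274, 0.1916, 0.0303]
wrist_force: [0.4, 0.4, -0.4]
opening: 0.0344
grasp_force: 0.0
eef_pos: [0.527, 0.1931, 0.0303]
wrist_force: [-1.0, -0.3, -0.0]
opening: 0.0343
grasp_force: 0.0
```

Run:
```python
from geo import *
im=viewer.snapshot("wrist")[:,:,::-1]; cv2.imwrite("raw_w2.png",im); cv2.imwrite("pics/w2.png",cv2.resize(im,(640,480)))
```

```text
(no output)
```

View pics/w2.png

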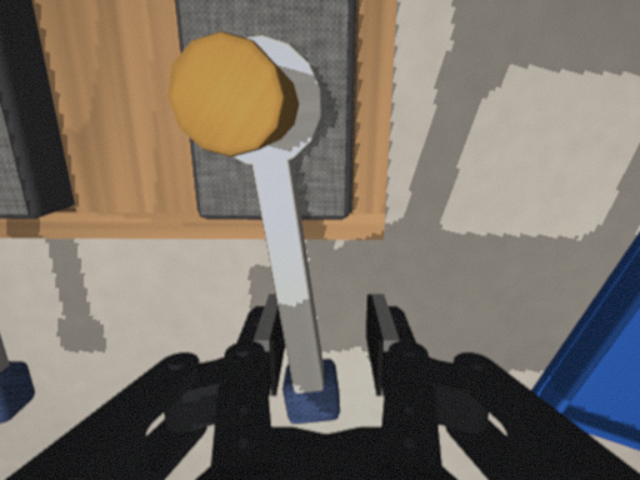

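The finger has swung clearly to the left: the bar runs from (265,160) to (318,390), with the pad against it at (275,340). That is well past a sound stop, so this one looks loose. Continuing gently to its stop.

```bash
python3 -m creep '[{"dp":[0,0.03,0],"rot":[0,0,0]},{"dp":[0,0.03,0],"rot":[0,0,0]},{"dp":[0,0.03,0],"rot":[0,0,0]},{"dp":[0,0.03,0],"rot":[0,0,0]},{"dp":[0,0,0],"rot":[0,0,0]}]' | egrep 'pos|force|ope';  python3 -m creep '[{"dp":[0,0.03,0],"rot":[0,0,0]},{"dp":[0,0,0],"rot":[0,0,0]}]' | egrep 'pos|force|ope';python3 -m creep '[{"dp":[0,0.03,0],"rot":[0,0,0]},{"dp":[0,0,0],"rot":[0,0,0]}]' | egrep 'pos|force|ope'
```

```text
eef_pos: [0.5255, 0.199, 0.0303]
wrist_force: [-0.8, -0.6, 0.7]
opening: 0.0342
grasp_force: 0.0
eef_pos: [0.5251, 0.2002, 0.0303]
wrist_force: [0.3, -0.6, -0.4]
opening: 0.0341
grasp_force: 0.3
eef_pos: [0.5247, 0.2016, 0.0303]
wrist_force: [0.0, -1.6, 0.6]
opening: 0.0344
grasp_force: 0.6
```

```bash
python3 -m creep '[{"dp":[0,0.02,0],"rot":[0,0,0]},{"dp":[0,0,0],"rot":[0,0,0]}]' | egrep 'pos|force|ope';  python3 -m creep '[{"dp":[0,0.02,0],"rot":[0,0,0]},{"dp":[0,0,0],"rot":[0,0,0]}]' | egrep 'pos|force|ope'
```

```text
eef_pos: [0.5244, 0.2026, 0.0303]
wrist_force: [0.1, -1.3, 0.6]
opening: 0.0345
grasp_force: 0.7
eef_pos: [0.5242, 0.2031, 0.0303]
wrist_force: [0.6, -3.0, -0.4]
opening: 0.0341
grasp_force: 1.7
```

Force is about 3 N after about 17 mm of finger travel, so this is the stop and the left one is loose. Next, rock it to the right.

```bash
python3 -m creep '[{"dp":[0,-0.1,0],"rot":[0,0,0]},{"dp":[0,-0.1,0],"rot":[0,0,0]},{"dp":[0,-0.1,0],"rot":[0,0,0]},{"dp":[0,-0.1,0],"rot":[0,0,0]},{"dp":[0,-0.1,0],"rot":[0,0,0]},{"dp":[0,-0.1,0],"rot":[0,0,0]},{"dp":[0,-0.1,0],"rot":[0,0,0]},{"dp":[0,-0.1,0],"rot":[0,0,0]},{"dp":[0,-0.1,0],"rot":[0,0,0]},{"dp":[0,-0.06,0],"rot":[0,0,0]},{"dp":[0,-0.04,0],"rot":[0,0,0]},{"dp":[0,0,0],"rot":[0,0,0]}]' | egrep 'pos|force|ope';  python3 -m creep '[{"dp":[0,-0.03,0],"rot":[0,0,0]},{"dp":[0,-0.03,0],"rot":[0,0,0]},{"dp":[0,0,0],"rot":[0,0,0]}]' | egrep 'pos|force|ope';  python3 -m creep '[{"dp":[0,-0.03,0],"rot":[0,0,0]},{"dp":[0,0,0],"rot":[0,0,0]}]' | egrep 'pos|force|ope'
```

```text
eef_pos: [0.5373, 0.155, 0.0303]
wrist_force: [0.1, 0.3, 0.0]
opening: 0.034
grasp_force: 0.0
eef_pos: [0.5379, 0.1524, 0.0302]
wrist_force: [0.8, -0.3, 0.2]
opening: 0.0343
grasp_force: 0.0
eef_pos: [0.5384, 0.1509, 0.0303]
wrist_force: [0.2, -0.0, 0.9]
opening: 0.0341
grasp_force: 0.0
```

```bash
for i in 1; do python3 -m creep '[{"dp":[0,-0.03,0],"rot":[0,0,0]},{"dp":[0,0,0],"rot":[0,0,0]}]' | egrep 'pos|force|ope';  python3 -m creep '[{"dp":[0,-0.03,0],"rot":[0,0,0]},{"dp":[0,0,0],"rot":[0,0,0]}]' | egrep 'pos|force|ope';  python3 -m creep '[{"dp":[0,-0.03,0],"rot":[0,0,0]},{"dp":[0,0,0],"rot":[0,0,0]}]' | egrep 'pos|force|ope'; done
```

```text
eef_pos: [0.5387, 0.1496, 0.0303]
wrist_force: [-0.2, -0.1, 0.1]
opening: 0.0342
grasp_force: 0.4
eef_pos: [0.5391, 0.1481, 0.0303]
wrist_force: [-1.0, 1.1, -0.3]
opening: 0.0345
grasp_force: 0.6
eef_pos: [0.5395, 0.1465, 0.0303]
wrist_force: [-0.9, 1.4, 0.2]
opening: 0.034
grasp_force: 0.5
```

```bash
for i in 1; do python3 -m creep '[{"dp":[0,-0.02,0],"rot":[0,0,0]},{"dp":[0,0,0],"rot":[0,0,0]}]' | egrep 'pos|force|ope';  python3 -m creep '[{"dp":[0,-0.02,0],"rot":[0,0,0]},{"dp":[0,0,0],"rot":[0,0,0]}]' | egrep 'pos|force|ope'; done
```

```text
eef_pos: [0.5399, 0.1456, 0.0303]
wrist_force: [-0.8, 0.9, -0.3]
opening: 0.0343
grasp_force: 0.5
eef_pos: [0.54, 0.145, 0.0303]
wrist_force: [-1.4, 2.5, 0.6]
opening: 0.0344
grasp_force: 1.4
```

```bash
python3 -m creep '[{"dp":[0,0.1,0],"rot":[0,0,0]},{"dp":[0,0.1,0],"rot":[0,0,0]},{"dp":[0,0,-0.45],"rot":[0,0,0]},{"dp":[0,0,-0.45],"rot":[0,0,0]},{"dp":[0,-0.38,0],"rot":[0,0,0]},{"dp":[0,-0.38,0],"rot":[0,0,0]},{"dp":[0,-0.38,0],"rot":[0,0,0]},{"dp":[0,-0.38,0],"rot":[0,0,0]},{"dp":[0,-0.38,0],"rot":[0,0,0]},{"dp":[0,0,0],"rot":[0,0,0]},{"dp":[0,0,0],"rot":[0,0,0]}]'
python3 - <<'E'
from geo import *
c=viewer.calibration("wrist");im=viewer.snapshot("wrist")[:,:,::-1]; cv2.imwrite("raw_w3.png",im); cv2.imwrite("pics/w3.png",cv2.resize(im,(640,480)))
E
```

```text
time: 9.2
eef_pos: [0.5624, 0.0627, 0.0753]
eef_rot: [-0.131, 0.991, 0.0, 0.0]
wrist_force: [0.9, 0.2, -0.4]
opening: 0.0344
grasp_force: 0.0
```

View pics/w3.png

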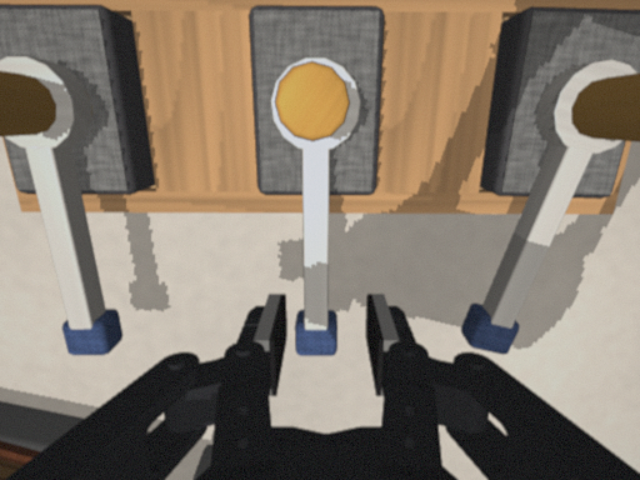

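The picture shows the middle bar at x≈316 between the pads at 275 and 378. The left holder's finger (block at 492,330) rests swung over to the right.

```bash
python3 -m creep '[{"dp":[0,0,0.3],"rot":[0,0,0]},{"dp":[0,0,0.3],"rot":[0,0,0]},{"dp":[0,0,0.3],"rot":[0,0,0]},{"dp":[0,0,0],"rot":[0,0,0]},{"dp":[0,0.08,0],"rot":[0,0,0]},{"dp":[0,0.08,0],"rot":[0,0,0]},{"dp":[0,0.03,0],"rot":[0,0,0]},{"dp":[0,0,0],"rot":[0,0,0]}]' | egrep 'pos|force|ope';  python3 -m creep '[{"dp":[0,0.03,0],"rot":[0,0,0]},{"dp":[0,0,0],"rot":[0,0,0]}]' | egrep 'pos|force|ope'; python3 -m creep '[{"dp":[0,0.03,0],"rot":[0,0,0]},{"dp":[0,0,0],"rot":[0,0,0]}]' | egrep 'pos|force|ope'; python3 -m creep '[{"dp":[0,0.03,0],"rot":[0,0,0]},{"dp":[0,0,0],"rot":[0,0,0]}]' | egrep 'pos|force|ope'
```

```text
eef_pos: [0.5603, 0.0723, 0.031]
wrist_force: [-1.0, -0.2, 0.4]
opening: 0.0341
grasp_force: 0.0
eef_pos: [0.56, 0.0732, 0.0308]
wrist_force: [-0.4, -1.2, 0.7]
opening: 0.0337
grasp_force: 0.5
eef_pos: [0.5601, 0.074, 0.0307]
wrist_force: [2.4, -4.5, 1.5]
opening: 0.034
grasp_force: 2.2
eef_pos: [0.56, 0.0744, 0.0307]
wrist_force: [2.7, -7.4, 2.6]
opening: 0.034
grasp_force: 4.0
```

```bash
python3 -m creep '[{"dp":[0,-0.1,0],"rot":[0,0,0]},{"dp":[0,-0.1,0],"rot":[0,0,0]},{"dp":[0,-0.1,0],"rot":[0,0,0]},{"dp":[0,-0.1,0],"rot":[0,0,0]},{"dp":[0,-0.04,0],"rot":[0,0,0]},{"dp":[0,-0.03,0],"rot":[0,0,0]},{"dp":[0,0,0],"rot":[0,0,0]}]' | egrep 'pos|force|ope';  python3 -m creep '[{"dp":[0,-0.03,0],"rot":[0,0,0]},{"dp":[0,0,0],"rot":[0,0,0]}]' | egrep 'pos|force|ope'; python3 -m creep '[{"dp":[0,-0.02,0],"rot":[0,0,0]},{"dp":[0,0,0],"rot":[0,0,0]}]' | egrep 'pos|force|ope'
```

```text
eef_pos: [0.5648, 0.0534, 0.0302]
wrist_force: [-0.0, -0.1, 0.1]
opening: 0.0341
grasp_force: 0.0
eef_pos: [0.5652, 0.0521, 0.0303]
wrist_force: [0.6, -0.4, -0.3]
opening: 0.0343
grasp_force: 0.0
eef_pos: [0.5655, 0.0511, 0.0303]
wrist_force: [-0.8, 0.7, -0.0]
opening: 0.0342
grasp_force: 0.0
```

```bash
python3 -m creep '[{"dp":[0,-0.03,0],"rot":[0,0,0]},{"dp":[0,0,0],"rot":[0,0,0]}]' | egrep 'pos|force|ope';  python3 -m creep '[{"dp":[0,-0.03,0],"rot":[0,0,0]},{"dp":[0,0,0],"rot":[0,0,0]}]' | egrep 'pos|force|ope'; python3 -m creep '[{"dp":[0,-0.02,0],"rot":[0,0,0]},{"dp":[0,0,0],"rot":[0,0,0]}]' | egrep 'pos|force|ope'
```

```text
eef_pos: [0.5659, 0.0495, 0.0303]
wrist_force: [-0.3, -0.4, 0.1]
opening: 0.0338
grasp_force: 0.0
eef_pos: [0.5663, 0.048, 0.0303]
wrist_force: [-1.3, 0.3, 1.1]
opening: 0.034
grasp_force: 0.0
eef_pos: [0.5665, 0.0472, 0.0303]
wrist_force: [-0.1, 1.1, -0.5]
opening: 0.0339
grasp_force: 0.4
```

```bash
python3 -m creep '[{"dp":[0,-0.02,0],"rot":[0,0,0]},{"dp":[0,0,0],"rot":[0,0,0]}]' | egrep 'pos|force|ope';  python3 -m creep '[{"dp":[0,-0.02,0],"rot":[0,0,0]},{"dp":[0,0,0],"rot":[0,0,0]}]' | egrep 'pos|force|ope'
```

```text
eef_pos: [0.5668, 0.0463, 0.0303]
wrist_force: [-0.6, 1.8, 0.0]
opening: 0.034
grasp_force: 0.6
eef_pos: [0.5671, 0.0452, 0.0303]
wrist_force: [0.1, 1.6, -0.0]
opening: 0.0342
grasp_force: 0.6
```

```bash
python3 -m creep '[{"dp":[0,-0.02,0],"rot":[0,0,0]},{"dp":[0,0,0],"rot":[0,0,0]}]' | egrep 'pos|force|ope';  python3 -m creep '[{"dp":[0,-0.02,0],"rot":[0,0,0]},{"dp":[0,0,0],"rot":[0,0,0]}]' | egrep 'pos|force|ope'
```

```text
eef_pos: [0.5674, 0.0442, 0.0303]
wrist_force: [-0.2, 1.0, -0.3]
opening: 0.0337
grasp_force: 0.5
eef_pos: [0.5676, 0.0432, 0.0303]
wrist_force: [-0.4, 0.8, 0.5]
opening: 0.0343
grasp_force: 0.5
```

```bash
python3 -m creep '[{"dp":[0,-0.02,0],"rot":[0,0,0]},{"dp":[0,0,0],"rot":[0,0,0]}]' | egrep 'pos|force|ope';  python3 -m creep '[{"dp":[0,-0.02,0],"rot":[0,0,0]},{"dp":[0,0,0],"rot":[0,0,0]}]' | egrep 'pos|force|ope'
```

```text
eef_pos: [0.5678, 0.0427, 0.0303]
wrist_force: [-1.1, 2.2, -0.5]
opening: 0.0342
grasp_force: 1.4
eef_pos: [0.568, 0.0424, 0.0303]
wrist_force: [0.9, 6.5, -0.2]
opening: 0.0343
grasp_force: 2.6
```

```bash
python3 -m creep '[{"dp":[0,0.12,0],"rot":[0,0,0]},{"dp":[0,0.1,0],"rot":[0,0,0]},{"dp":[0,0,-0.45],"rot":[0,0,0]},{"dp":[0,0,-0.45],"rot":[0,0,0]},{"dp":[0,-0.43,0],"rot":[0,0,0]},{"dp":[0,-0.43,0],"rot":[0,0,0]},{"dp":[0,-0.43,0],"rot":[0,0,0]},{"dp":[0,-0.43,0],"rot":[0,0,0]},{"dp":[0,-0.43,0],"rot":[0,0,0]},{"dp":[0,0,0],"rot":[0,0,0]},{"dp":[0,0,0],"rot":[0,0,0]}]'
python3 - <<'E'
from geo import *
im=viewer.snapshot("wrist")[:,:,::-1]; cv2.imwrite("pics/w4.png",cv2.resize(im,(640,480)))
E
```

```text
time: 14.65
eef_pos: [0.593, -0.0519, 0.0751]
eef_rot: [-0.131, 0.991, 0.0, -0.0]
wrist_force: [-0.1, 0.3, -0.0]
opening: 0.0342
grasp_force: 0.0
```

View pics/w4.png

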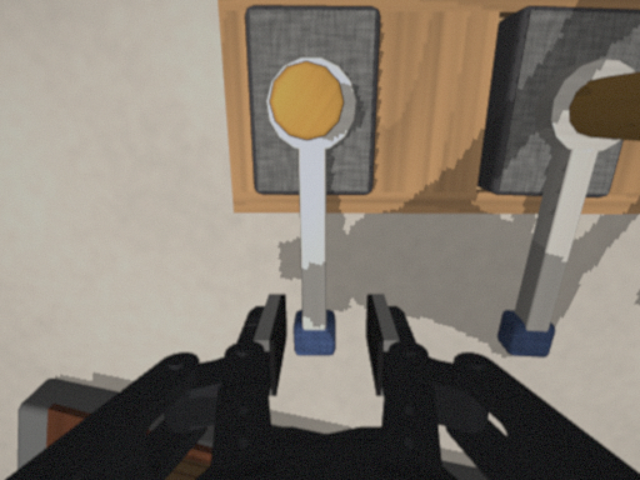

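The right bar is at x≈314, between the pads at 275 and 378, so it's lined up.

```bash
python3 -m creep '[{"dp":[0,0,0.3],"rot":[0,0,0]},{"dp":[0,0,0.3],"rot":[0,0,0]},{"dp":[0,0,0.3],"rot":[0,0,0]},{"dp":[0,0,0],"rot":[0,0,0]},{"dp":[0,0.08,0],"rot":[0,0,0]},{"dp":[0,0.08,0],"rot":[0,0,0]},{"dp":[0,0.03,0],"rot":[0,0,0]},{"dp":[0,0,0],"rot":[0,0,0]}]' | egrep 'pos|force|ope';  python3 -m creep '[{"dp":[0,0.03,0],"rot":[0,0,0]},{"dp":[0,0,0],"rot":[0,0,0]}]' | egrep 'pos|force|ope'; python3 -m creep '[{"dp":[0,0.02,0],"rot":[0,0,0]},{"dp":[0,0,0],"rot":[0,0,0]}]' | egrep 'pos|force|ope'
```

```text
eef_pos: [0.5913, -0.0423, 0.0311]
wrist_force: [0.2, -0.6, 0.4]
opening: 0.0341
grasp_force: 0.1
eef_pos: [0.5914, -0.0418, 0.031]
wrist_force: [1.0, -3.4, 0.9]
opening: 0.0342
grasp_force: 1.6
eef_pos: [0.5914, -0.0416, 0.031]
wrist_force: [0.7, -4.4, 0.9]
opening: 0.0338
grasp_force: 2.8
```

```bash
python3 -m creep '[{"dp":[0,-0.1,0],"rot":[0,0,0]},{"dp":[0,-0.1,0],"rot":[0,0,0]},{"dp":[0,-0.1,0],"rot":[0,0,0]},{"dp":[0,-0.1,0],"rot":[0,0,0]},{"dp":[0,-0.06,0],"rot":[0,0,0]},{"dp":[0,-0.06,0],"rot":[0,0,0]},{"dp":[0,0,0],"rot":[0,0,0]}]' | egrep 'pos|force|ope';  python3 -m creep '[{"dp":[0,-0.03,0],"rot":[0,0,0]},{"dp":[0,0,0],"rot":[0,0,0]}]' | egrep 'pos|force|ope'; python3 -m creep '[{"dp":[0,-0.03,0],"rot":[0,0,0]},{"dp":[0,0,0],"rot":[0,0,0]}]' | egrep 'pos|force|ope'; python3 -m creep '[{"dp":[0,-0.03,0],"rot":[0,0,0]},{"dp":[0,0,0],"rot":[0,0,0]}]' | egrep 'pos|force|ope'
```

```text
eef_pos: [0.597, -0.0656, 0.0302]
wrist_force: [-1.4, -0.3, 0.4]
opening: 0.0342
grasp_force: 0.0
eef_pos: [0.5973, -0.0667, 0.0303]
wrist_force: [0.2, -0.3, -0.2]
opening: 0.0344
grasp_force: 0.0
eef_pos: [0.5977, -0.0681, 0.0303]
wrist_force: [-0.1, -0.3, 0.1]
opening: 0.0344
grasp_force: 0.1
eef_pos: [0.5981, -0.0695, 0.0303]
wrist_force: [-0.4, 0.5, -0.2]
opening: 0.0341
grasp_force: 0.5
```

```bash
python3 -m creep '[{"dp":[0,-0.03,0],"rot":[0,0,0]},{"dp":[0,0,0],"rot":[0,0,0]}]' | egrep 'pos|force|ope';  python3 -m creep '[{"dp":[0,-0.02,0],"rot":[0,0,0]},{"dp":[0,0,0],"rot":[0,0,0]}]' | egrep 'pos|force|ope'; python3 -m creep '[{"dp":[0,-0.02,0],"rot":[0,0,0]},{"dp":[0,0,0],"rot":[0,0,0]}]' | egrep 'pos|force|ope'
```

```text
eef_pos: [0.5986, -0.0711, 0.0303]
wrist_force: [-0.5, 1.7, 0.1]
opening: 0.034
grasp_force: 0.5
eef_pos: [0.5988, -0.0721, 0.0303]
wrist_force: [0.1, 1.3, 0.1]
opening: 0.0343
grasp_force: 0.5
eef_pos: [0.5991, -0.073, 0.0303]
wrist_force: [0.3, 0.8, 0.8]
opening: 0.0339
grasp_force: 0.7
```

```bash
python3 -m creep '[{"dp":[0,-0.02,0],"rot":[0,0,0]},{"dp":[0,0,0],"rot":[0,0,0]}]' | egrep 'pos|force|ope';  python3 -m creep '[{"dp":[0,-0.02,0],"rot":[0,0,0]},{"dp":[0,0,0],"rot":[0,0,0]}]' | egrep 'pos|force|ope'
```

```text
eef_pos: [0.5992, -0.0733, 0.0302]
wrist_force: [0.5, 4.5, 1.6]
opening: 0.0343
grasp_force: 2.1
eef_pos: [0.5996, -0.0737, 0.0303]
wrist_force: [0.2, 6.1, -0.2]
opening: 0.0342
grasp_force: 2.9
```

All three have been rocked; the left one is loose. I'll back off, rise, and move above the left post.

```bash
python3 -m creep '[{"dp":[0,0.12,0],"rot":[0,0,0]},{"dp":[0,0.1,0],"rot":[0,0,0]},{"dp":[0,0,-0.9],"rot":[0,0,0]},{"dp":[0,0,-0.9],"rot":[0,0,0]},{"dp":[0,0,-0.9],"rot":[0,0,0]},{"dp":[0.24,0.71,0],"rot":[0,0,0]},{"dp":[0.24,0.71,0],"rot":[0,0,0]},{"dp":[0.24,0.71,0],"rot":[0,0,0]},{"dp":[0.24,0.71,0],"rot":[0,0,0]},{"dp":[0.24,0.71,0],"rot":[0,0,0]},{"dp":[0.24,0.71,0],"rot":[0,0,0]},{"dp":[0.24,0.71,0],"rot":[0,0,0]}]'>/dev/null;python3 -m creep '[{"dp":[0,0,0],"rot":[0,0,0]},{"dp":[0,0,0],"rot":[0,0,0]},{"dp":[0,0,0],"rot":[0,0,0]}]' 0.25
python3 - <<'E'
from geo import *
c=viewer.calibration("wrist");im=viewer.snapshot("wrist")[:,:,::-1]; cv2.imwrite("raw_w5.png",im); cv2.imwrite("pics/w5.png",cv2.resize(im,(640,480)))
np.savez("w5.npz",**{k:np.asarray(v) for k,v in c.items()})
E
```

```text
time: 19.7
eef_pos: [0.4515, 0.1529, 0.1655]
eef_rot: [-0.132, 0.991, -0.0, 0.001]
wrist_force: [0.5, -0.1, -0.2]
opening: 0.0641
grasp_force: 0.0
```

View pics/w5.png

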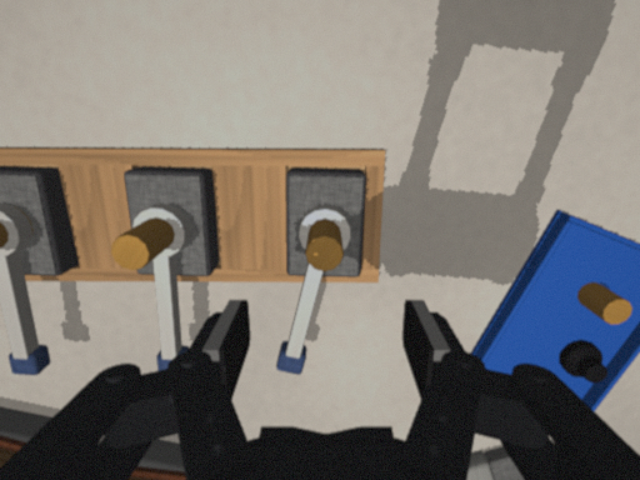

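The left holder's finger is swung right (block at 291,357), and its post top is at about (323,251), between the open pads.

Run:
```python
from geo import *
c=np.load("w5.npz")
for p,z in [((323,251),.094),((131,249),.094),((326,230),.055)]: print(np.round(unproj(c,[[p[0]*.8,p[1]*.8]],z)[0],4))
b=unproj(c,np.array([[321,268],[295,345]])*.8,.053);d=b[1]-b[0];print("finger dir",np.arctan2(d[1],d[0]))
f=unproj(c,np.array([[363,172],[363,274]])*.8,.036);d=f[1]-f[0];print("foot dir",np.arctan2(d[1],d[0]))
```

```text
[0.449  0.1517 0.094 ]
[0.4784 0.0383 0.094 ]
[0.4469 0.153  0.055 ]
finger dir -0.042488204363198605
foot dir 0.29526069991367676
```

```bash
python3 -m creep '[{"dp":[0.05,0,0.4],"rot":[0,0,0]},{"dp":[0,0,0.5],"rot":[0,0,0]},{"dp":[0,0,0.5],"rot":[0,0,0]},{"dp":[0,0,0.4],"rot":[0,0,0]},{"dp":[0,0,0.2],"rot":[0,0,0]},{"dp":[0,0,0.1],"rot":[0,0,0]},{"dp":[0,0,0],"rot":[0,0,0]}]'; python3 -m creep '[{"dp":[0,0,0],"rot":[0,0,0]},{"dp":[0,0,0],"rot":[0,0,0]},{"dp":[0,0,0],"rot":[0,0,0]},{"dp":[0,0,0],"rot":[0,0,0]},{"dp":[0,0,0],"rot":[0,0,0]},{"dp":[0,0,0],"rot":[0,0,0]}]' 1 80
```

```text
time: 20.45
eef_pos: [0.4487, 0.1526, 0.0601]
eef_rot: [-0.131, 0.991, -0.0, -0.0]
wrist_force: [0.2, -0.1, -0.4]
opening: 0.064
grasp_force: 0.0
time: 21.05
eef_pos: [0.4493, 0.1525, 0.0612]
eef_rot: [-0.132, 0.991, -0.001, 0.001]
wrist_force: [0.9, -4.1, 5.0]
opening: 0.0222
grasp_force: 78.1
```

```bash
python3 -m creep '[{"dp":[0,0,-0.05],"rot":[0,0,0]},{"dp":[0,0,-0.1],"rot":[0,0,0]},{"dp":[0,0,-0.2],"rot":[0,0,0]},{"dp":[0,0,-0.3],"rot":[0,0,0]},{"dp":[0,0,-0.4],"rot":[0,0,0]},{"dp":[0,0,-0.4],"rot":[0,0,0]},{"dp":[0,0,-0.4],"rot":[0,0,0]},{"dp":[0,0,-0.4],"rot":[0,0,0]},{"dp":[0,0,-0.3],"rot":[0,0,0]},{"dp":[0,0,-0.15],"rot":[0,0,0]},{"dp":[0,0,0],"rot":[0,0,0]},{"dp":[0,0,0],"rot":[0,0,0]}]'
python3 - <<'E'
from geo import *
im=viewer.snapshot("wrist")[:,:,::-1]; cv2.imwrite("pics/w6.png",cv2.resize(im,(640,480)))
E
```

```text
time: 22.25
eef_pos: [0.4473, 0.153, 0.1946]
eef_rot: [-0.132, 0.991, 0.0, -0.001]
wrist_force: [0.3, -0.0, -7.1]
opening: 0.0221
grasp_force: 79.1
```

View pics/w6.png

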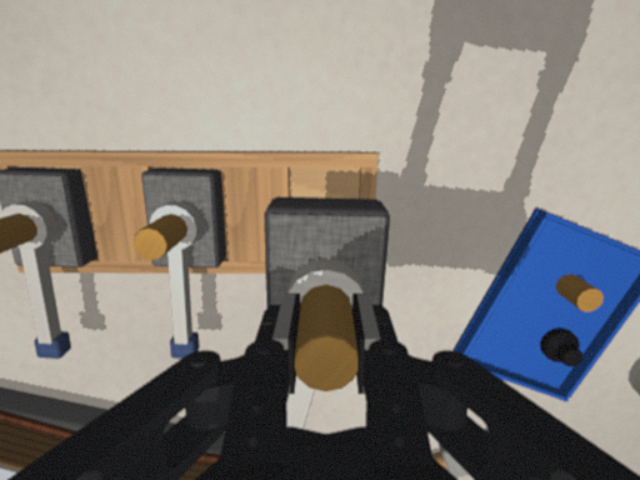

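The holder is held level, with the foot at (326,250), the post between the pads and the pocket empty. Carrying it to the red tray with gentle ramps.

```bash
python3 -m creep '[{"dp":[0.02,-0.1,0],"rot":[0,0,0]},{"dp":[0.05,-0.2,0],"rot":[0,0,0]},{"dp":[0.07,-0.29,0],"rot":[0,0,0]},{"dp":[0.09,-0.39,0],"rot":[0,0,0]},{"dp":[0.115,-0.487,0],"rot":[0,0,0]},{"dp":[0.115,-0.487,0],"rot":[0,0,0]},{"dp":[0.115,-0.487,0],"rot":[0,0,0]},{"dp":[0.115,-0.487,0],"rot":[0,0,0]},{"dp":[0.115,-0.487,0],"rot":[0,0,0]},{"dp":[0.115,-0.487,0],"rot":[0,0,0]},{"dp":[0.115,-0.487,0],"rot":[0,0,0]},{"dp":[0.115,-0.487,0],"rot":[0,0,0]}]' >/dev/null; python3 -m creep '[{"dp":[0.115,-0.487,0],"rot":[0,0,0]},{"dp":[0.115,-0.487,0],"rot":[0,0,0]},{"dp":[0.115,-0.487,0],"rot":[0,0,0]},{"dp":[0.115,-0.487,0],"rot":[0,0,0]},{"dp":[0.115,-0.487,0],"rot":[0,0,0]},{"dp":[0.115,-0.487,0],"rot":[0,0,0]},{"dp":[0.115,-0.487,0],"rot":[0,0,0]},{"dp":[0.115,-0.487,0],"rot":[0,0,0]},{"dp":[0.115,-0.487,0],"rot":[0,0,0]},{"dp":[0.09,-0.39,0],"rot":[0,0,0]},{"dp":[0.07,-0.29,0],"rot":[0,0,0]},{"dp":[0.05,-0.2,0],"rot":[0,0,0]}]' >/dev/null;  python3 -m creep '[{"dp":[0.02,-0.1,0],"rot":[0,0,0]},{"dp":[0,0,0],"rot":[0,0,0.2]},{"dp":[0,0,0],"rot":[0,0,0.4]},{"dp":[0,0,0],"rot":[0,0,0.5]},{"dp":[0,0,0],"rot":[0,0,0.5]},{"dp":[0,0,0],"rot":[0,0,0.4]},{"dp":[0,0,0],"rot":[0,0,0.3]},{"dp":[0,0,0],"rot":[0,0,0.2]},{"dp":[0,0,0],"rot":[0,0,0]},{"dp":[0,0,0],"rot":[0,0,0]}]'
python3 - <<'E'
from geo import *
c=viewer.calibration("wrist");im=viewer.snapshot("wrist")[:,:,::-1]; t=viewer.snapshot("top")[:,:,::-1]
a=cv2.resize(t[140:300,230:430],(500,400),interpolation=cv2.INTER_CUBIC); cv2.imwrite("pics/w7.png",np.hstack([a[:, :380],cv2.resize(im,(420,400))]))
E
```

```text
time: 25.7
eef_pos: [0.4655, -0.372, 0.1953]
eef_rot: [0.055, 0.999, 0.0, -0.0]
wrist_force: [-0.4, 0.2, -7.7]
opening: 0.0222
grasp_force: 79.0
```

View pics/w7.png

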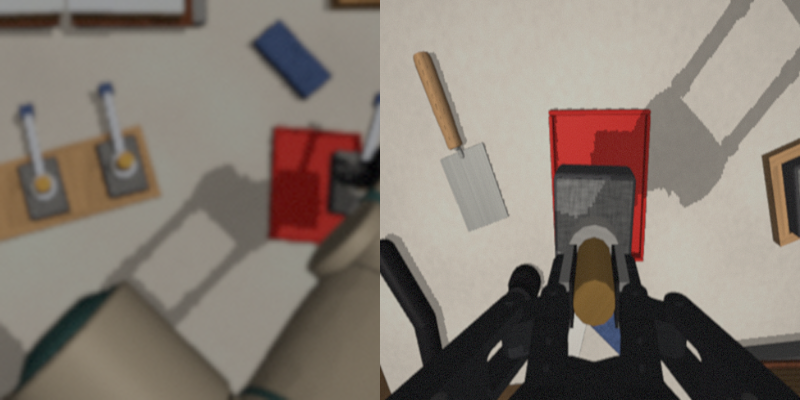

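The tray's near corners are at (550,109) and (649,109) in the right panel. The foot is aligned over it and the finger still points away to the right.

Run:
```python
from geo import *
c=viewer.calibration("wrist")
p=(np.array([[550,109],[649,109],[642,260]])-[380,0])*[512/420,384/400]
w=unproj(c,p,.02)[:,:2];print(w,np.linalg.norm(w[1]-w[0]))
m=(w[0]+w[1])/2; v=(w[1]-w[0]); v/=np.linalg.norm(v); n=np.array([v[1],-v[0]]); n*=np.sign(n[0]); print("centre",m+n*.085)
```

```text
[[ 0.38951934 -0.41821191]
 [ 0.40308151 -0.2952076 ]
 [ 0.56926635 -0.31205228]] 0.12374971774855867
centre [ 0.48078843 -0.36602521]
```

```bash
python3 -m creep '[{"dp":[0,0,0.1],"rot":[0,0,0]},{"dp":[0,0,0.2],"rot":[0,0,0]},{"dp":[0,0,0.35],"rot":[0,0,0]},{"dp":[0,0,0.4],"rot":[0,0,0]},{"dp":[0,0,0.4],"rot":[0,0,0]},{"dp":[0,0,0.4],"rot":[0,0,0]},{"dp":[0,0,0.35],"rot":[0,0,0]},{"dp":[0,0,0.2],"rot":[0,0,0]},{"dp":[0,0,0.1],"rot":[0,0,0]},{"dp":[0,0,0.05],"rot":[0,0,0]},{"dp":[0,0,0],"rot":[0,0,0]},{"dp":[0,0,0],"rot":[0,0,0]}]';  python3 -m creep '[{"dp":[0,0,0.04],"rot":[0,0,0]},{"dp":[0,0,0.02],"rot":[0,0,0]},{"dp":[0,0,0],"rot":[0,0,0]}]'
```

```text
time: 27.0
eef_pos: [0.466, -0.3732, 0.0686]
eef_rot: [0.055, 0.998, -0.001, 0.001]
wrist_force: [-0.3, -0.5, -7.0]
opening: 0.0218
grasp_force: 78.9
time: 27.3
eef_pos: [0.4654, -0.3726, 0.0648]
eef_rot: [0.055, 0.998, 0.0, 0.0]
wrist_force: [-0.2, -0.3, -8.4]
opening: 0.0227
grasp_force: 78.9
```

```bash
python3 -m creep '[{"dp":[0,0,0.02],"rot":[0,0,0]},{"dp":[0,0,0.02],"rot":[0,0,0]},{"dp":[0,0,0.02],"rot":[0,0,0]},{"dp":[0,0,0],"rot":[0,0,0]},{"dp":[0,0,0],"rot":[0,0,0]}]'|egrep 'pos|force';  python3 -m creep '[{"dp":[0,0,0.02],"rot":[0,0,0]},{"dp":[0,0,0],"rot":[0,0,0]}]'|egrep 'pos|force'
```

```text
eef_pos: [0.4654, -0.3727, 0.0617]
wrist_force: [1.2, 0.5, -7.7]
grasp_force: 78.9
eef_pos: [0.4654, -0.3726, 0.0606]
wrist_force: [0.3, -0.5, -7.1]
grasp_force: 78.9
```

```bash
python3 -m creep '[{"dp":[0,0,0.015],"rot":[0,0,0]},{"dp":[0,0,0],"rot":[0,0,0]}]'|egrep 'pos|force';  python3 -m creep '[{"dp":[0,0,0.015],"rot":[0,0,0]},{"dp":[0,0,0],"rot":[0,0,0]}]'|egrep 'pos|force'
```

```text
eef_pos: [0.4654, -0.3728, 0.0603]
wrist_force: [-0.4, 0.6, -4.6]
grasp_force: 79.7
eef_pos: [0.4654, -0.3729, 0.0602]
wrist_force: [-2.6, 0.5, 2.1]
grasp_force: 80.2
```

Down on the tray floor. Releasing and rising.

```bash
python3 -m creep '[{"dp":[0,0,0],"rot":[0,0,0]},{"dp":[0,0,0],"rot":[0,0,0]},{"dp":[0,0,0],"rot":[0,0,0]},{"dp":[0,0,0],"rot":[0,0,0]},{"dp":[0,0,0],"rot":[0,0,0]}]' 0.3;  python3 -m creep '[{"dp":[0,0,-0.2],"rot":[0,0,0]},{"dp":[0,0,-0.5],"rot":[0,0,0]},{"dp":[0,0,-0.8],"rot":[0,0,0]},{"dp":[0,0,-0.8],"rot":[0,0,0]},{"dp":[0,0,-0.3],"rot":[0,0,0]},{"dp":[0,0,0],"rot":[0,0,0]},{"dp":[0,0,0],"rot":[0,0,0]}]'
python3 - <<'E'
from geo import *
c=viewer.calibration("wrist");im=viewer.snapshot("wrist")[:,:,::-1]; cv2.imwrite("pics/w8.png",cv2.resize(im,(640,480)))
np.savez("w8.npz",**{k:np.asarray(v) for k,v in c.items()})
E
```

```text
time: 28.9
eef_pos: [0.4656, -0.3729, 0.0593]
eef_rot: [0.055, 0.998, -0.0, 0.0]
wrist_force: [0.5, -0.7, 0.2]
opening: 0.0598
grasp_force: 0.0
time: 29.6
eef_pos: [0.4652, -0.3725, 0.1892]
eef_rot: [0.055, 0.998, 0.0, 0.0]
wrist_force: [0.3, -0.1, -0.1]
opening: 0.06
grasp_force: 0.0
```

View pics/w8.png

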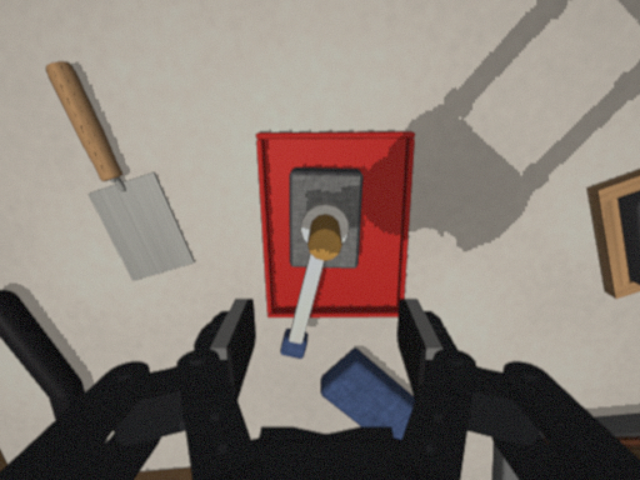

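The holder stands flat and upright inside the red tray (foot at 326,218), with its finger still swung over to the right (block at 294,345) and the gripper clear. Handing in.

```bash
python3 -c "
from rig import close_job
print(close_job())"
```

```text
the job is handed in; nothing more can be done
None
```

I rocked all three fingers left then right, found the left holder loose, set it upright in the red tray with its finger still swung to the right, left the other two in their pockets, and handed the job in; no verdict was returned. On the two sound holders the push reached 6–8 N at times, above the 2–4 N suggested.

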